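# Close and pin the swing strap of a shaft gauging fixture

### The arm

A 6-joint arm with a two-finger parallel gripper is mounted at the origin on the work surface. World frame = base frame: x ahead of the robot, y to its left, z up, the work surface at z = 0. Lengths are in m, angles in rad, forces in N, time in s.
With the tool pointing down it reaches from about 0.25 to 0.775 m from the base axis. Payload 4 kg.
Tool frame: the origin (TCP) lies between the finger pads; the fingertips stand bot.tcp_to_tips ahead of it and the grasp point (between the pads) lies 6 mm ahead of it (bot.tcp_to_tips is the distance from the TCP to the fingertips, in m); z points along the fingers, y is the line along which they close (so a half turn about z gives the same grasp; the last joint's range is limited). The gripper opens to 85 mm and grips with 20 to 120 N. Pads are 22 mm wide; open, the fingers measure 114 mm over their backs; the gripper's body (76 mm by 85 mm) begins 54 mm behind the grasp point. The pads swing forward as they close: fully open they stand 13 mm farther back than shut.
Start: joints at [-1.322, 0.087, 1.371, -0, 1.684, -0.103], TCP at [0.19, -0.516, 0.256] pointing down, gripper open.
Joint ranges: [-3.1, 3.1], [-0.76, 2.03], [0.27, 2.55], [-1.08, 4.22], [0.17, 2.65], [-2.57, 2.57]. Speed limits (rad/s): [2.79, 2.79, 3.14, 3.14, 3.14, 3.14].

### API

Orientations are given as [roll, pitch, yaw] about the fixed x, y, z axes, in that order (R = Rz(yaw) Ry(pitch) Rx(roll)).
In Python, from station import bot gives the robot as it stands.
- The arm moves only by the tool step_arm, never from a script. Its argument "moves" is a list that holds one entry, the list of rows, each a list of 7 numbers: the opening, from -1 (shut) to 1 (fully open), then the shift along the world's x, y, z each as a share of 150 mm, from -1 to 1, then the turn, a rotation vector about the world's x, y, z each as a share of pi rad, from -1 to 1. A call has 1 to 5 rows; each row shifts and turns the commanded pose from where the row before left it; what a row does not reach is not made up. A row lasts 1/10 s, in which the tool goes at most 50 mm and 8.59 degrees, less where a joint would pass 70% of its speed; a pose out of reach is approached as far as the arm can. A call with a number of a shift or a turn outside -1 to 1 is refused whole. A call with a gripper value outside its range is refused whole. The fingers move at their own pace and stop on an object; the grip force is fixed at half the most. Time passes only in rows, so rows that do not move let the fingers close. It gives the time, the measured TCP pose, the force, the opening and the grip force at its end, in the units of the state.
- bot.get_state(): the state, without advancing time (a new reading comes with each control period).
- bot.read_camera(name): name is "scene" or "top" or "wrist"; returns a dict with "img" (384x512x3 uint8, red, green, blue), "fovy" (degrees; the focal length in pixels is half the picture's height over the tangent of half this angle, whatever the lens; pixels are square), "cx", "cy" (the principal point, pixels), "rvec" (rotation vector, rad) and "tvec" (3), from world to camera coordinates, as OpenCV has them; the wrist camera has in their place "tool_from_camera" (4x4, takes a point from camera to tool coordinates, whose origin is the TCP and whose axes are the flange's). Camera axes: x right, y down, z forward; pixel columns grow to the right and rows downward; lengths in m; the calibration is good to about 2 mm. A picture is of the moment at which its call begins: read the wrist's pose just before it. There is no depth.
- bot.finish_job(): hands the job in; it is judged then, once.
The state is a dict: "t": time; "qpos": joint angles; "qvel": joint speeds; "effort": joint torques, N m; "position": TCP position; "ee_rot": TCP orientation; "wrist_force": force on the tool from outside, world axes, zero at the start; "ft_torque": the same for the moment, N m; "finger_gap": opening from 0.0 (shut) to 1.0 (fully open); "grip_force": force on a finger pad.
Only numpy, scipy, OpenCV 4.12 (cv2) and the standard library are available. Lean on these libraries where they do the work, as an engineer would, in place of code of your own. Each camera call takes 0.05 s, during which the arm holds its last target. There are 200 camera calls.

### The job

A shaft lies in the gauging fixture with the swing strap standing open. Push the strap round over the shaft until it rests fully home in its yellow catch, then take the red-headed locking pin out of its holder and put it down through the strap's eye into the catch until its head sits on the strap, and let go. Leave the shaft in its V-blocks and everything else on the bench where it is.

Things in the scene. Friction and masses are not known exactly. Their poses are not given: they have to be found in the camera images.
- fixture: fixed gauging fixture; dark base plate 240 (x) x 280 (y) x 20 mm, origin under its centre. In its frame (mm): shaft along y at x 0, axis 75 high, in V-blocks at y -85 and 85; hinge post at x 75, y 0; yellow catch block 54 (x) x 46 (y) at x -75, y 0, top 97 high, stop lip on its +y side (y 23 to 35) 112 high; dial gauge at x 83, y 115, 109 high
- catch_hole (a point): centre of the mouth of the vertical hole in the catch block's top, 97 mm above the bench; hole 16 mm across, 57 mm deep, with a 2 mm chamfer
- strap (a joint): angle of the swing strap about its vertical hinge, rad: 0 = closed, against the catch's lip, eye over the hole; grows to 1.6 as it opens (seen from above it opens anticlockwise, its free end moving towards the fixture's -y). It stays where it is left (light friction, about 1.5 N at the free end)
- strap_hinge (a point): on the strap's hinge axis, at half the bar's thickness, 109 mm above the bench. The strap is an aluminium bar 32 mm wide and 22 mm thick (98 to 120 mm above the bench) with a blue end piece 46 mm long and 36 mm wide; it runs from the hinge to 23 mm past the eye
- strap_eye (a point): centre of the strap's eye (vertical through hole 18 mm across, 2 mm chamfer) at the bar's top face, 120 mm above the bench, 150 mm from the hinge axis; moves with the strap
- shaft: loose steel shaft 264 mm long, 36 mm thick, 0.9 kg, lying in the fixture's V-blocks along the fixture's y, its top 93 mm above the bench; origin halfway along, at its underside; not to be moved
- lock_pin: loose locking pin standing upright in a grey holder: steel shank 14 mm thick, 75 mm long with a chamfered foot, then a round red plastic head 30 mm across and 34 mm tall (109 mm over all), 0.12 kg; origin at the centre of its foot, z up along the pin. When seated in the catch its foot is 45 mm above the bench
- red_holder: fixed grey block 70 x 70 x 50 mm that holds the red-headed pin in a vertical hole 16 mm across and 45 mm deep at its centre (the pin's head starts 30 mm above the block's top); origin under its centre
- green_holder: fixed grey block, the same as the red pin's, that holds the green-headed plug; origin under its centre
- plug: loose green-headed gauge plug, otherwise the same shape as the locking pin, in its own grey holder; not used; origin at the centre of its foot
- wrench: loose steel wrench 180 mm long, lying on the bench; origin at the centre of its underside
- oil: loose yellow oil bottle, 54 mm across, 130 mm tall; origin under its centre
- vblock: loose dark steel V-block 60 x 50 x 50 mm; origin under its centre
- collar: loose brass collar, 70 mm across, 30 mm tall; origin under its centre
- spare_shaft: loose short steel shaft 120 mm long, 28 mm thick, lying down; origin under its centre

How it is judged:
By the outcome, as a careful person would: the job done as asked, in the order asked, and still so for the second after the job is handed in, with the robot touching nothing.
It also fails if it takes over 64 s, if anything falls off the work surface, if the arm or the gripper's body presses on something with over 40 N, if the wrist force passes 120 N, or if a joint passes its speed limit or range.

## Working session

There is one attempt and no reset: what is moved stays moved. The work goes in short steps, Python scripts to look and compute and a tool call to move; the robot and the scene stay as the last step left them, time stands still between calls to the robot, and variables do not carry over. Pictures are saved under pics/ and viewed, at most 10 in all, crops included, and the job is handed in when it is done.

Besides the shell and the picture viewer there is one more tool, called as a command line: name --argument value ..., lists and objects as JSON in quotes. step_arm: Moves the arm, as the interface text tells. Shift numbers are shares of 150 mm and turn numbers shares of pi rad, none past 1 either way. Its arguments: {"type":"object","properties":{"moves":{"type":"array"}},"required":["moves"]}

```bash
ls; mkdir -p pics; python3 - <<'E'
from station import bot
import cv2,numpy as np,pickle
d={n:bot.read_camera(n) for n in("scene","top")}
pickle.dump(d,open("cams.pkl","wb"))
s=bot.get_state();print({k:np.round(v,3) for k,v in s.items()},bot.tcp_to_tips)
for n in d:
    c=d[n];print(n,c["fovy"],c["cx"],c["cy"],c["rvec"],c["tvec"], [k for k in c])
    cv2.imwrite(f"pics/{n}0.png",cv2.resize(c["img"][:,:,::-1],(800,600),interpolation=cv2.INTER_CUBIC))
E
```

```text
pics
{'t': np.float64(0.1), 'qpos': array([-1.322,  0.088,  1.372, -0.   ,  1.684, -0.103]), 'qvel': array([-0.   , -0.002, -0.003,  0.002, -0.001,  0.   ]), 'effort': array([ 2.0000e-03, -3.5302e+01, -3.1422e+01,  0.0000e+00,  8.0000e-03,
       -0.0000e+00]), 'position': array([ 0.189, -0.516,  0.255]), 'ee_rot': array([-3.14 , -0.   ,  0.352]), 'wrist_force': array([ 0.058, -0.488, -0.322]), 'ft_torque': array([ 0.002, -0.014, -0.045]), 'grip_force': np.float64(0.0), 'finger_gap': np.float64(0.999)} 0.025
scene 53.81051971532567 250.5315430115936 194.41065333738263 [ 1.63740922  2.02294909 -0.72789486] [ 0.1459439  -0.35196593  1.40588899] ['img', 'fovy', 'cx', 'cy', 'rvec', 'tvec']
top 48.63703795983194 257.47945314205595 192.23049892585507 [ 2.13396212 -2.17870311  0.12554378] [-0.03069261  0.57001038  1.32969659] ['img', 'fovy', 'cx', 'cy', 'rvec', 'tvec']
```

View pics/scene0.png

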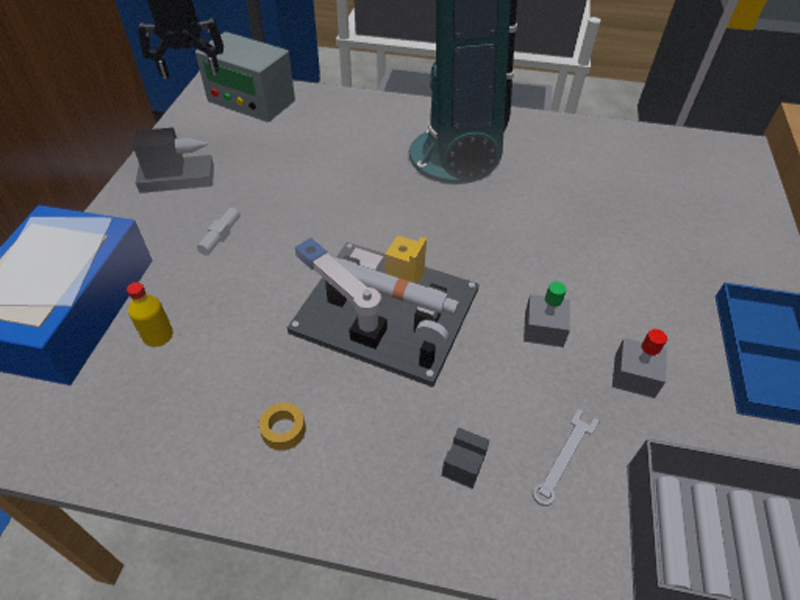

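View pics/top0.png

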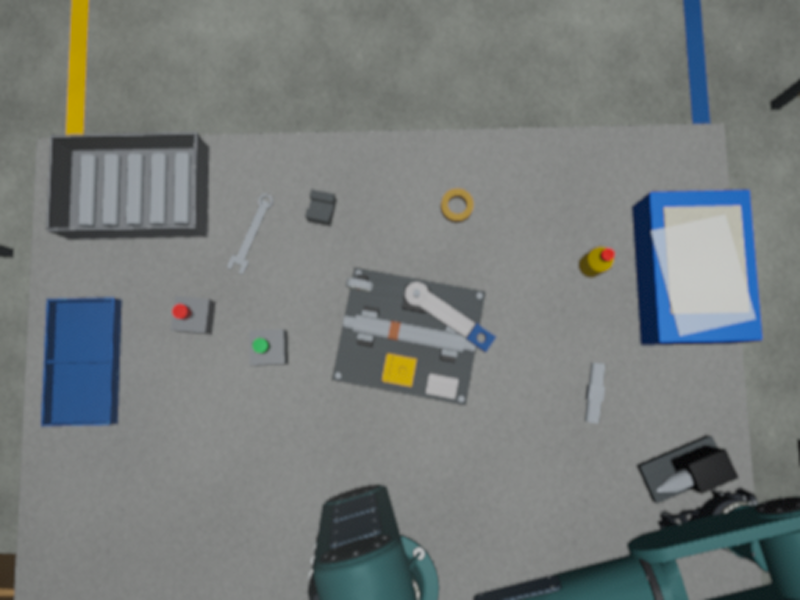

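The scene view shows the strap's blue eye end at (312,250), hinge at (367,297), catch at (405,257) and red head at (654,342). In the top view they are at (481,337), (415,293), (400,370) and (180,311). The strap is about 1.2 rad open.

```bash
cat > h.py <<'E'
import numpy as np,cv2
from scipy.spatial.transform import Rotation as Rn
def cam(c,st=None):
    f=c["img"].shape[0]/2/np.tan(np.radians(c["fovy"])/2)
    if "rvec" in c:
        R=cv2.Rodrigues(np.array(c["rvec"]))[0];t=np.array(c["tvec"]).ravel();return f,c["cx"],c["cy"],R.T,-R.T@t
    T=np.eye(4);T[:3,:3]=Rn.from_euler("xyz",st["ee_rot"]).as_matrix();T[:3,3]=st["position"]
    M=T@np.array(c["tool_from_camera"]);return f,c["cx"],c["cy"],M[:3,:3],M[:3,3]
def ray(k,p):
    f,cx,cy,R,o=k;return o,R@np.array([(p[0]-cx)/f,(p[1]-cy)/f,1])
def plane(k,p,z):
    o,d=ray(k,p);return o+d*(z-o[2])/d[2]
def tri(k1,p1,k2,p2):
    o1,d1=ray(k1,p1);o2,d2=ray(k2,p2)
    s=np.linalg.lstsq(np.c_[d1,-d2],o2-o1,rcond=None)[0]
    a=o1+s[0]*d1;b=o2+s[1]*d2;return (a+b)/2,np.linalg.norm(a-b)
def blobs(img,lo,hi,amin=15):
    m=cv2.inRange(cv2.cvtColor(img,cv2.COLOR_RGB2HSV),lo,hi)
    n,l,s,c=cv2.connectedComponentsWithStats(m)
    return [(int(s[i,4]),c[i].round(1),s[i,:4].tolist()) for i in range(1,n) if s[i,4]>=amin]
E
python3 - <<'E'
import pickle
from h import *
d=pickle.load(open("cams.pkl","rb"))
K={n:cam(d[n]) for n in d}
rg={"red":((0,150,90),(6,255,255)),"blue":((105,90,40),(125,255,200)),"yel":((20,150,80),(30,255,255)),"green":((50,120,60),(80,255,255))}
for n in d:
    for r in rg:
        for b in blobs(d[n]["img"],*rg[r]): print(n,r,*b)
# fine crops
for n,(x,y,w,h) in {"scene":(180,140,130,110),"top":(205,160,120,105)}.items():
    cv2.imwrite(f"pics/{n}1.png",cv2.resize(d[n]["img"][y:y+h,x:x+w,::-1],None,fx=5,fy=5,interpolation=cv2.INTER_CUBIC))
E
```

```text
scene red 66 [ 86.2 185. ] [82, 181, 9, 10]
scene red 161 [418.7 218.2] [411, 211, 16, 16]
scene blue 1463 [100.3  36.9] [74, 0, 54, 72]
scene blue 645 [143.9   9.6] [123, 0, 39, 25]
scene blue 1404 [187.1  21.6] [165, 0, 40, 53]
scene blue 37 [131.5  22.3] [128, 18, 8, 9]
scene blue 61 [98.4 26. ] [95, 20, 8, 12]
scene blue 4109 [ 43.7 199.4] [0, 131, 93, 116]
scene blue 109 [198.4 159.1] [189, 153, 19, 14]
scene blue 3948 [487.6 223.4] [458, 181, 54, 90]
scene blue 68 [  2.  332.9] [0, 326, 7, 17]
scene yel 328 [477.2   8.7] [465, 0, 26, 19]
scene yel 16 [153.1  64.3] [151, 62, 5, 5]
scene yel 240 [259.5 158.9] [247, 151, 26, 18]
scene yel 110 [263.3 174.7] [254, 169, 17, 12]
scene yel 620 [ 95.7 204.8] [82, 188, 28, 34]
scene yel 450 [179.7 271.5] [166, 258, 29, 29]
scene green 15 [144.7  61.7] [143, 60, 4, 5]
scene green 157 [355.1 187.6] [349, 180, 13, 16]
top red 43 [388.6 162.4] [385, 159, 8, 7]
top red 68 [115.3 199. ] [111, 195, 10, 9]
top blue 885 [445.4  39.2] [437, 0, 18, 79]
top blue 3267 [439.9 172.1] [405, 121, 83, 99]
top blue 3852 [ 51.5 231.1] [27, 191, 50, 82]
top blue 141 [307.6 215.8] [299, 207, 18, 18]
top yel 930 [49.  42.9] [42, 0, 15, 86]
top yel 79 [292.4 130.5] [284, 122, 17, 18]
top yel 219 [380.1 167.9] [371, 158, 21, 18]
top yel 341 [255.  236.4] [245, 226, 21, 21]
top green 67 [166.4 220.6] [162, 217, 10, 9]
```

View pics/scene1.png

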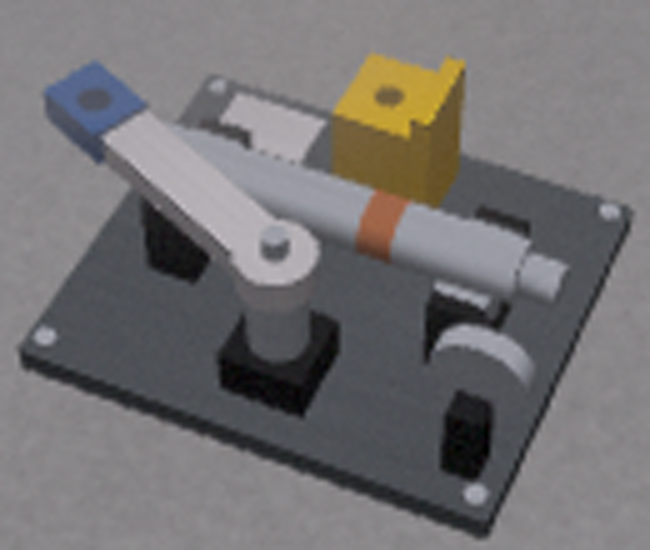

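View pics/top1.png

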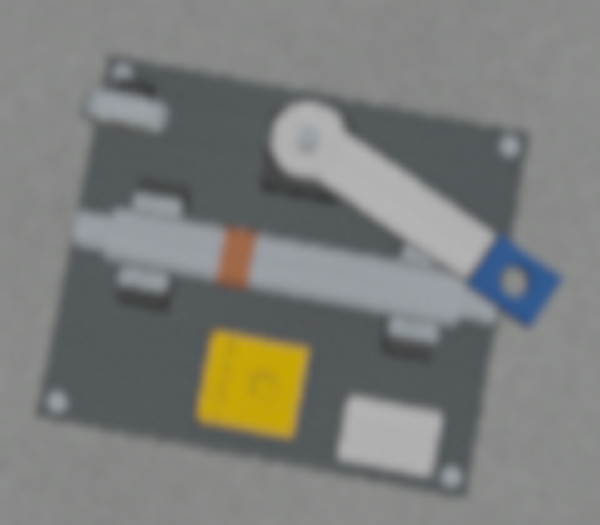

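Crops: the scene one has the eye at (95,98), catch hole at (390,96) and hinge at (273,235). The top one has the eye at (515,282), hole at (265,380) and hinge at (308,139). Next I triangulate these.

```bash
python3 - <<'E'
import pickle
from h import *
d=pickle.load(open("cams.pkl","rb"))
S,T=cam(d["scene"]),cam(d["top"])
cs=lambda x,y:((x+.5)/5-.5+180,(y+.5)/5-.5+140)
ct=lambda x,y:((x+.5)/5-.5+205,(y+.5)/5-.5+160)
P={"eye":(cs(95,98),ct(515,282),.12),"hole":(cs(390,96),ct(265,380),.097),"hinge":(cs(273,240),ct(308,139),.125),"red":((418.7,218.2),(115.3,199),.1),"green":((355.1,187.6),(166.4,220.6),.1)}
X={}
for n,(a,b,z) in P.items():
    x,e=tri(S,a,T,b);print(n,x.round(4),round(e,4),plane(S,a,z).round(4),plane(T,b,z).round(4));X[n]=x[:2]
h,ho,e=X["hinge"],X["hole"],X["eye"]
print(np.linalg.norm(e-h),np.linalg.norm(ho-h)); a=lambda v:np.arctan2(v[1],v[0])
print("strap dir",a(e-h),"closed dir",a(ho-h))
# corners of base plate (z .02): top crop
q=[plane(T,ct(*p),.02) for p in((108,55),(527,130),(467,495),(38,415))]
c=np.mean(q,0);print("fix centre",c.round(4),"yaw from y edge",a(q[0]-q[1])-np.pi/2,a(q[3]-q[2])-np.pi/2)
E
```

```text
eye [ 0.4845 -0.1921  0.1188] 0.0021 [ 0.4859 -0.1927  0.12  ] [ 0.4842 -0.191   0.12  ]
hole [ 0.4293 -0.0399  0.0991] 0.0011 [ 0.4271 -0.0397  0.097 ] [ 0.4295 -0.0404  0.097 ]
hinge [ 0.5721 -0.0706  0.1286] 0.0028 [ 0.5693 -0.0728  0.125 ] [ 0.5723 -0.0693  0.125 ]
red [0.5494 0.3908 0.1007] 0.0021 [0.5491 0.3899 0.1   ] [0.5496 0.3921 0.1   ]
green [0.4804 0.2341 0.0999] 0.0025 [0.4808 0.2328 0.1   ] [0.4804 0.2354 0.1   ]
0.1497826995295896 0.146004037004549
strap dir -2.1949102630935853 closed dir 2.9295666213233513
fix centre [ 0.5002 -0.0541  0.02  ] yaw from y edge -0.2005495600790952 -0.20294768525551166
```

step_arm --moves '[[[-1,0.23,0.2,-0.04,0,0,-0.0176],[-1,0.23,0.2,-0.04,0,0,-0.0176],[-1,0.23,0.2,-0.04,0,0,-0.0176],[-1,0.23,0.2,-0.04,0,0,-0.0176],[-1,0.23,0.2,-0.04,0,0,-0.0176]]]'

```text
t: 0.6
position: [0.3629, -0.3648, 0.2256]
ee_rot: [-3.141, 0.0, 0.073]
wrist_force: [1.0, -0.2, 0.1]
finger_gap: 0.141
grip_force: 0.0
```

step_arm --moves '[[[-1,0.23,0.2,-0.04,0,0,-0.0176],[-1,0.23,0.2,-0.04,0,0,-0.0176],[-1,0.23,0.2,-0.04,0,0,-0.0176],[-1,0.23,0.2,-0.04,0,0,-0.0176],[-1,0.1,0.1,-0.04,0,0,-0.0176]]]'

```text
t: 1.1
position: [0.5171, -0.2283, 0.1953]
ee_rot: [-3.14, 0.0, -0.2]
wrist_force: [0.2, -1.0, 0.4]
finger_gap: 0.0
grip_force: 0.0
```

```bash
python3 - <<'E'
from h import *
from station import bot
s=bot.get_state();print(s["t"],s["position"],s["ee_rot"],s["finger_gap"],bot.tcp_to_tips,s["wrist_force"])
c=bot.read_camera("wrist");print(np.array(c["tool_from_camera"]).round(3),c["fovy"])
cv2.imwrite("pics/w0.png",c["img"][:,:,::-1])
E
```

```text
1.1 [ 0.51708583 -0.22832844  0.19529607] [-3.14014404e+00  4.77464229e-04 -1.99902531e-01] 7.725336795865854e-05 0.025 [ 0.17219849 -1.00705591  0.41588699]
[[ 0.001 -0.949 -0.314  0.08 ]
 [ 1.     0.001 -0.    -0.   ]
 [ 0.    -0.314  0.949 -0.117]
 [ 0.     0.     0.     1.   ]] 59.299918881687894
```

View pics/w0.png

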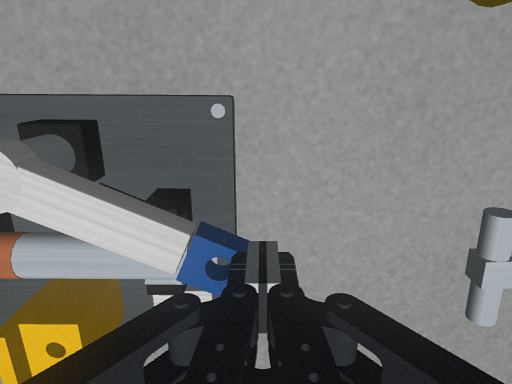

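The wrist view shows the shut fingertips at (262,245), clear of the blue end (eye at about (220,268)) on its trailing side. I'll descend there, then push along the arc.

step_arm --moves '[[[-1,0.06,0.1,0,0,0,0],[-1,0,0,-0.22,0,0,0],[-1,0,0,-0.216,0,0,0],[-1,0,0,0,0,0,0]]]'

```text
t: 1.55
position: [0.5205, -0.2146, 0.1249]
ee_rot: [-3.138, 0.012, -0.201]
wrist_force: [-0.6, 1.2, 0.4]
finger_gap: 0.001
grip_force: 0.0
```

step_arm --moves '[[[-1,-0.093,0.035,0,0,0,0],[-1,-0.089,0.045,0,0,0,0],[-1,-0.085,0.053,0,0,0,0],[-1,-0.079,0.061,0,0,0,0]]]'

```text
t: 1.95
position: [0.4725, -0.188, 0.1329]
ee_rot: [3.141, -0.004, -0.202]
wrist_force: [1.0, 0.1, -0.6]
finger_gap: -0.004
grip_force: 0.7
```

step_arm --moves '[[[-1,-0.073,0.069,0,0,0,0],[-1,-0.065,0.076,0,0,0,0],[-1,-0.057,0.082,0,0,0,0],[-1,-0.049,0.087,0,0,0,0]]]'

```text
t: 2.35
position: [0.4353, -0.1397, 0.1318]
ee_rot: [3.141, -0.002, -0.202]
wrist_force: [0.7, -1.4, 0.4]
finger_gap: 0.001
grip_force: 0.6
```

step_arm --moves '[[[-1,-0.04,0.092,0,0,0,0],[-1,-0.03,0.095,0,0,0,0],[-1,-0.02,0.08,0,0,0,0],[-1,0,0,0,0,0,0]]]'

```text
t: 2.75
position: [0.4213, -0.0981, 0.1306]
ee_rot: [-3.141, 0.002, -0.199]
wrist_force: [-1.1, -0.3, -1.5]
finger_gap: -0.001
grip_force: 0.0
```

```bash
python3 - <<'E'
from h import *
from station import bot
s=bot.get_state();c=bot.read_camera("top");i=c["img"]
print(s["position"],s["wrist_force"]);print([b for b in blobs(i,(105,90,40),(125,255,200)) if 200<b[1][0]<330])
a=cv2.resize(i[160:265,205:325,::-1],None,fx=4,fy=4,interpolation=cv2.INTER_CUBIC)
w=bot.read_camera("wrist")["img"][:,:,::-1]
cv2.imwrite("pics/p1.png",np.hstack([cv2.resize(a,(400,350)),cv2.resize(w,(400,350))]))
E
```

```text
[ 0.4212726  -0.09814924  0.13061309] [-1.05856558 -0.2656499  -1.5303341 ]
[]
```

View pics/p1.png

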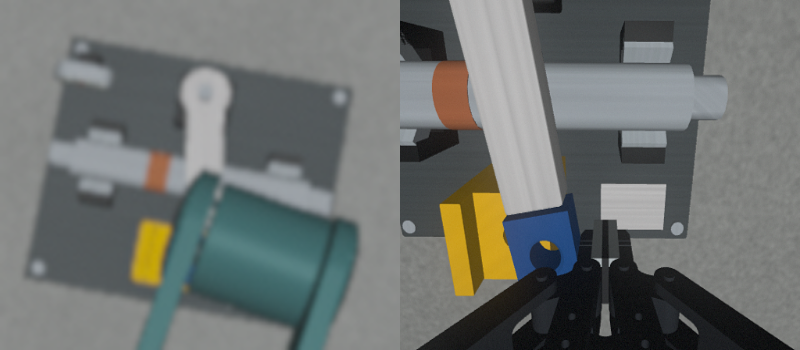

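The wrist view shows the blue end about 20 mm from the yellow lip, with the fingers touching its side. I'll push on slowly and watch the force.

step_arm --moves '[[[-1,-0.005,0.05,0,0,0,0],[-1,0,0.05,0,0,0,0],[-1,0,0.03,0,0,0,0],[-1,0,0,0,0,0,0]]]'

```text
t: 3.25
position: [0.4212, -0.0799, 0.1308]
ee_rot: [-3.141, 0.0, -0.2]
wrist_force: [0.0, -0.3, 0.3]
finger_gap: -0.002
grip_force: 0.0
```

step_arm --moves '[[[-1,0,0.015,0,0,0,0],[-1,0,0.015,0,0,0,0],[-1,0,0,0,0,0,0]]]'

```text
t: 3.55
position: [0.4213, -0.0759, 0.1309]
ee_rot: [-3.141, 0.0, -0.201]
wrist_force: [-0.4, -0.5, 0.2]
finger_gap: 0.0
grip_force: 0.1
```

step_arm --moves '[[[-1,0,0.015,0,0,0,0],[-1,0,0.015,0,0,0,0],[-1,0,0,0,0,0,0]]]'

```text
t: 3.85
position: [0.4213, -0.0713, 0.131]
ee_rot: [-3.141, -0.0, -0.201]
wrist_force: [0.5, -0.5, 0.9]
finger_gap: 0.003
grip_force: 0.1
```

step_arm --moves '[[[-1,0,0.01,0,0,0,0],[-1,0,0.01,0,0,0,0],[-1,0,0,0,0,0,0]]]'

```text
t: 4.15
position: [0.4213, -0.0705, 0.1311]
ee_rot: [3.136, -0.001, -0.202]
wrist_force: [0.8, -6.7, -1.1]
finger_gap: 0.0
grip_force: 3.5
```

```bash
python3 - <<'E'
from h import *
from station import bot
s=bot.get_state();print(s["position"],s["wrist_force"])
w=bot.read_camera("wrist")["img"][:,:,::-1]
cv2.imwrite("pics/p2.png",w)
E
```

```text
[ 0.42129428 -0.07053909  0.13110751] [ 0.75093918 -6.7303489  -1.10403715]
```

View pics/p2.png

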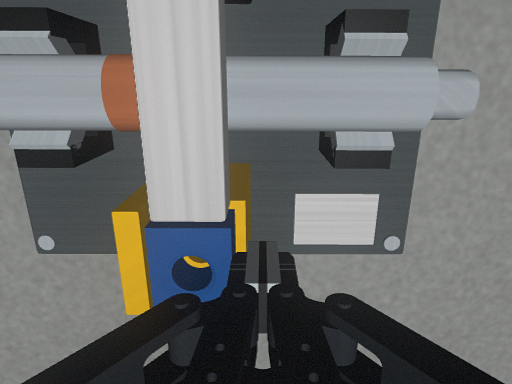

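Blue end is flush against the lip (lip at column 130, eye at (192,272)), and the force has risen to 6.7 N. I'll nudge once more, back off, rise and measure the eye from two wrist positions.

step_arm --moves '[[[-1,0,0.015,0,0,0,0],[-1,0,0,0,0,0,0]]]'

```text
t: 4.4
position: [0.4213, -0.0703, 0.1312]
ee_rot: [3.132, -0.002, -0.202]
wrist_force: [-0.2, -12.8, -2.0]
finger_gap: 0.003
grip_force: 6.3
```

step_arm --moves '[[[-1,0,-0.12,0,0,0,0],[-1,0,-0.05,0.2,0,0,0],[-1,-0.1,0.1,0.3,0,0,0],[-1,-0.2,0.22,0.3,0,0,0],[1,0,0,0,0,0,0]]]'

```text
t: 4.9
position: [0.3834, -0.0494, 0.2478]
ee_rot: [-3.141, -0.011, -0.199]
wrist_force: [0.5, 0.1, -0.0]
finger_gap: 0.154
grip_force: 0.0
```

step_arm --moves '[[[1,0,0,0,0,0,0],[1,0,0,0,0,0,0],[1,0,0,0,0,0,0],[1,0,0,0,0,0,0]]]'

```text
t: 5.3
position: [0.3823, -0.0509, 0.2398]
ee_rot: [-3.141, 0.003, -0.202]
wrist_force: [0.0, -0.1, -0.7]
finger_gap: 0.843
grip_force: 0.0
```

```bash
python3 - <<'E'
from h import *
from station import bot
import pickle
s=bot.get_state();print(s["t"],s["position"],s["ee_rot"],s["wrist_force"])
c=bot.read_camera("wrist");pickle.dump((s,c),open("wa.pkl","wb"))
for b in blobs(c["img"],(105,90,40),(125,255,220),100):print(b)
cv2.imwrite("pics/w2.png",c["img"][:,:,::-1])
E
```

```text
5.3 [ 0.38228333 -0.05091793  0.2398396 ] [-3.14138874  0.00343393 -0.20165308] [ 0.00176782 -0.14149365 -0.68373161]
(2986, array([234.1, 135.8]), [208, 103, 52, 67])
```

View pics/w2.png

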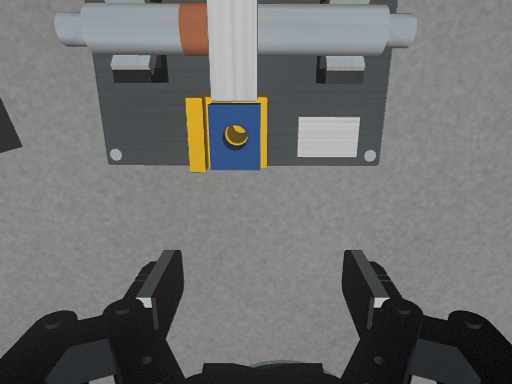

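Strap closed; the eye is at (236,135) with the yellow catch beneath. A second wrist position will give its height by triangulation.

step_arm --moves '[[[1,-0.13,-0.3,0.05,0,0,0],[1,0,0,0,0,0,0],[1,0,0,0,0,0,0]]]'

```text
t: 5.65
position: [0.363, -0.0966, 0.2487]
ee_rot: [-3.141, 0.0, -0.204]
wrist_force: [0.6, 0.5, -0.7]
finger_gap: 1.001
grip_force: 0.0
```

```bash
cat >> h.py <<'E'
def eye(img):
    m=cv2.inRange(cv2.cvtColor(img,cv2.COLOR_RGB2HSV),(105,90,40),(125,255,220))
    cs,hr=cv2.findContours(m,cv2.RETR_CCOMP,cv2.CHAIN_APPROX_NONE)
    k=[c for c,h in zip(cs,hr[0]) if h[3]>=0 and cv2.contourArea(c)>80]
    return [cv2.fitEllipse(c) for c in k]
E
python3 - <<'E'
from h import *
from station import bot
import pickle
sa,ca=pickle.load(open("wa.pkl","rb"))
s=bot.get_state();print(s["t"],s["position"],s["ee_rot"])
c=bot.read_camera("wrist")
ka,kb=cam(ca,sa),cam(c,s)
ea,eb=eye(ca["img"]),eye(c["img"]);print(ea,eb)
a,b=ea[0][0],eb[0][0]
print(tri(ka,a,kb,b),plane(ka,a,.12),plane(kb,b,.12))
E
```

```text
5.65 [ 0.36295578 -0.09657515  0.24866126] [-3.14102072e+00  4.69367310e-04 -2.04374000e-01]
[((235.44610595703125, 134.92596435546875), (21.254722595214844, 25.40947723388672), 112.74604034423828)] [((171.44815063476562, 121.00402069091797), (17.505878448486328, 24.22524070739746), 147.30555725097656)]
(array([ 0.42640592, -0.03927665,  0.10746106]), np.float64(0.00018812565997462303)) [ 0.42823373 -0.04069754  0.12      ] [ 0.42705153 -0.04279594  0.12      ]
```

step_arm --moves '[[[1,0.08,0.295,0,0,0,0.0255],[1,0.08,0.295,0,0,0,0.0255],[1,0.08,0.295,0,0,0,0.0255],[1,0.08,0.295,0,0,0,0.0255],[1,0.08,0.295,0,0,0,0.0255]]]'

```text
t: 6.2
position: [0.4229, 0.1287, 0.2486]
ee_rot: [-3.141, 0.0, 0.205]
wrist_force: [1.5, -1.0, -0.1]
finger_gap: 1.0
grip_force: 0.0
```

step_arm --moves '[[[1,0.08,0.295,0,0,0,0.0255],[1,0.08,0.295,0,0,0,0.0255],[1,0.08,0.295,0,0,0,0.0255],[1,0.08,0.295,0,0,0,0.0255],[1,0.08,0.295,0,0,0,0.0255]]]'

```text
t: 6.7
position: [0.4822, 0.3502, 0.2481]
ee_rot: [-3.141, 0.001, 0.606]
wrist_force: [1.3, 0.2, 0.0]
finger_gap: 1.001
grip_force: 0.0
```

step_arm --moves '[[[1,0,0,0,0,0,0],[1,0,0,0,0,0,0],[1,0,0,0,0,0,0]]]'

```text
t: 7.0
position: [0.4824, 0.3467, 0.2486]
ee_rot: [3.141, 0.001, 0.6]
wrist_force: [0.2, -0.3, -0.6]
finger_gap: 0.997
grip_force: 0.0
```

```bash
python3 - <<'E'
from h import *
from station import bot
import pickle
s=bot.get_state();print(s["t"],s["position"],s["ee_rot"],s["qpos"][5])
c=bot.read_camera("wrist");pickle.dump((s,c),open("wb.pkl","wb"));k=cam(c,s)
for b in blobs(c["img"],(0,150,70),(6,255,255),60)+blobs(c["img"],(174,150,70),(180,255,255),60):print(b,[plane(k,b[1],z).round(4) for z in(.097,.114)])
E
```

```text
7.0 [0.48243725 0.34667993 0.24862418] [3.14132060e+00 1.08709439e-03 6.00240601e-01] 1.4983774461830144
(1354, array([265.7,  80.5]), [246, 59, 40, 44]) [array([0.5494, 0.3903, 0.097 ]), array([0.5493, 0.3904, 0.114 ])]
```

Wrist ray puts the pin at (0.5494, 0.3903), which agrees with the two-view point (0.5494, 0.3908, z 0.1007). I'll go and grasp.

step_arm --moves '[[[1,0.223,0.145,0,0,0,0],[1,0.223,0.145,0,0,0,0],[1,0,0,-0.25,0,0,0],[1,0,0,-0.25,0,0,0],[1,0,0,0,0,0,0]]]'

```text
t: 7.55
position: [0.5472, 0.3872, 0.1667]
ee_rot: [-3.141, 0.014, 0.598]
wrist_force: [-1.2, 0.3, -2.3]
finger_gap: 1.005
grip_force: 0.0
```

step_arm --moves '[[[1,0,0,-0.2,0,0,0],[1,0,0,-0.15,0,0,0],[1,0,0,-0.07,0,0,0],[1,0,0,0,0,0,0],[1,0,0,0,0,0,0]]]'

```text
t: 8.05
position: [0.5508, 0.3904, 0.1134]
ee_rot: [3.141, -0.003, 0.6]
wrist_force: [-0.4, -0.3, 0.6]
finger_gap: 0.998
grip_force: 0.0
```

step_arm --moves '[[[1,-0.007,0,-0.02,0,0,0],[-1,0,0,0,0,0,0],[-1,0,0,0,0,0,0],[-1,0,0,0,0,0,0],[-1,0,0,0,0,0,0]]]'

```text
t: 8.55
position: [0.5491, 0.3902, 0.1082]
ee_rot: [3.141, -0.0, 0.6]
wrist_force: [1.2, -2.6, 15.3]
finger_gap: 0.336
grip_force: 58.7
```

step_arm --moves '[[[-1,0,0,0,0,0,0],[-1,0,0,0,0,0,0],[-1,0,0,0,0,0,0]]]'

```text
t: 8.85
position: [0.5492, 0.3903, 0.1084]
ee_rot: [3.141, -0.001, 0.6]
wrist_force: [-0.3, -0.3, 1.3]
finger_gap: 0.33
grip_force: 59.3
```

step_arm --moves '[[[-1,0,0,0.1,0,0,0],[-1,0,0,0.2,0,0,0],[-1,0,0,0.25,0,0,0],[-1,0,0,0.25,0,0,0],[-1,0,0,0.2,0,0,0]]]'

```text
t: 9.35
position: [0.5488, 0.3903, 0.2613]
ee_rot: [3.142, -0.002, 0.6]
wrist_force: [0.3, 0.5, -1.3]
finger_gap: 0.33
grip_force: 59.6
```

step_arm --moves '[[[-1,0,0,0,0,0,0],[-1,-0.061,-0.13,0,0,0,-0.008],[-1,-0.122,-0.261,0,0,0,-0.0174],[-1,-0.122,-0.261,0,0,0,-0.0174],[-1,-0.122,-0.261,0,0,0,-0.0174]]]'

```text
t: 9.85
position: [0.4833, 0.2518, 0.2563]
ee_rot: [3.141, 0.003, 0.409]
wrist_force: [1.5, -0.7, -1.3]
finger_gap: 0.333
grip_force: 59.7
```

step_arm --moves '[[[-1,-0.122,-0.261,0,0,0,-0.0174],[-1,-0.122,-0.261,0,0,0,-0.0174],[-1,-0.122,-0.261,0,0,0,-0.0174],[-1,-0.122,-0.261,0,0,0,-0.0174],[-1,-0.122,-0.261,0,0,0,-0.0174]]]'

```text
t: 10.35
position: [0.3916, 0.0563, 0.2568]
ee_rot: [-3.142, 0.002, 0.136]
wrist_force: [-0.3, -0.4, -0.9]
finger_gap: 0.331
grip_force: 59.7
```

step_arm --moves '[[[-1,-0.122,-0.261,0,0,0,-0.0174],[-1,-0.122,-0.261,0,0,0,-0.0174],[-1,-0.061,-0.13,0,0,0,-0.008],[-1,0,0,0,0,0,0],[-1,0,0,0,0,0,0]]]'

```text
t: 10.85
position: [0.3472, -0.0401, 0.2573]
ee_rot: [-3.141, 0.001, 0.002]
wrist_force: [0.1, 0.8, -0.6]
finger_gap: 0.335
grip_force: 59.7
```

```bash
python3 - <<'E'
from h import *
from station import bot
import pickle
s=bot.get_state();print(s["t"],s["position"],s["ee_rot"],s["qpos"][5],s["finger_gap"])
c=bot.read_camera("wrist");pickle.dump((s,c),open("wc.pkl","wb"));k=cam(c,s)
e=eye(c["img"]);print(e,[plane(k,x[0],.12).round(4) for x in e])
i=c["img"][:,:,::-1].copy();j=cv2.resize(i[40:140,190:320],(520,400),interpolation=cv2.INTER_CUBIC)
o=np.zeros((400,780,3),np.uint8);o[:,:520]=j;o[:195,520:]=cv2.resize(i,(260,195));cv2.imwrite("pics/w3.png",o)
E
```

```text
10.85 [ 0.34723869 -0.04012142  0.25729514] [-3.14055578e+00  9.00599685e-04  2.14511726e-03] 1.2904599758512627 0.33452609104467346
[((262.2660217285156, 81.01979064941406), (25.118452072143555, 26.307815551757812), 1.0184619426727295)] [array([ 0.4264, -0.0392,  0.12  ])]
```

View pics/w3.png

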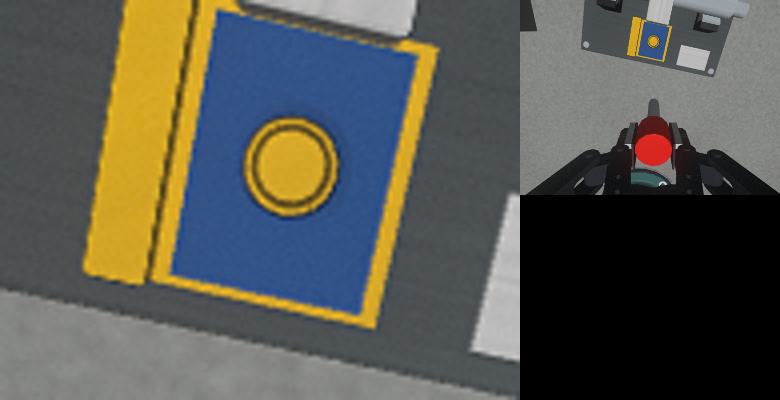

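The wrist view shows the eye centred directly under the camera at (262,81), with the catch hole concentric beneath it. That gives (0.4264, -0.0392), the same as the earlier estimate. The pin is held straight.

step_arm --moves '[[[-1,0.2,0.002,0,0,0,0],[-1,0.2,0.002,0,0,0,0],[-1,0.128,0.002,-0.05,0,0,0],[-1,0,0,-0.05,0,0,0],[-1,0,0,0,0,0,0]]]'

```text
t: 11.4
position: [0.4261, -0.0381, 0.2408]
ee_rot: [-3.14, 0.005, 0.005]
wrist_force: [-0.4, -0.8, -0.9]
finger_gap: 0.333
grip_force: 59.7
```

step_arm --moves '[[[-1,0,0,0,0,0,0],[-1,0,0,0,0,0,0],[-1,0,0,0,0,0,0]]]'

```text
t: 11.7
position: [0.4266, -0.0393, 0.2436]
ee_rot: [3.141, -0.001, 0.003]
wrist_force: [0.8, -0.5, -2.0]
finger_gap: 0.333
grip_force: 59.7
```

step_arm --moves '[[[-1,0,0,-0.06,0,0,0],[-1,0,0,-0.06,0,0,0],[-1,0,0,-0.04,0,0,0],[-1,0,0,-0.02,0,0,0],[-1,0,0,0,0,0,0]]]'

```text
t: 12.2
position: [0.4264, -0.0393, 0.215]
ee_rot: [-3.141, 0.002, 0.003]
wrist_force: [-0.2, -0.0, -0.8]
finger_gap: 0.327
grip_force: 59.7
```

step_arm --moves '[[[-1,0,0,-0.03,0,0,0],[-1,0,0,-0.03,0,0,0],[-1,0,0,0,0,0,0]]]'

```text
t: 12.5
position: [0.4265, -0.0393, 0.2062]
ee_rot: [-3.141, 0.001, 0.003]
wrist_force: [-0.1, -0.3, -1.1]
finger_gap: 0.329
grip_force: 59.7
```

Foot is at about 103 mm, inside the eye, with no force. Next it enters the catch hole.

step_arm --moves '[[[-1,0,0,-0.03,0,0,0],[-1,0,0,-0.03,0,0,0],[-1,0,0,-0.03,0,0,0],[-1,0,0,0,0,0,0]]]'

```text
t: 12.9
position: [0.4263, -0.0393, 0.1924]
ee_rot: [-3.141, 0.002, 0.003]
wrist_force: [-0.1, 1.1, -1.2]
finger_gap: 0.332
grip_force: 59.7
```

step_arm --moves '[[[-1,0,0,-0.03,0,0,0],[-1,0,0,-0.03,0,0,0],[-1,0,0,0,0,0,0]]]'

```text
t: 13.2
position: [0.4264, -0.0393, 0.1836]
ee_rot: [-3.141, 0.002, 0.003]
wrist_force: [-0.4, 0.0, -1.8]
finger_gap: 0.333
grip_force: 59.7
```

step_arm --moves '[[[-1,0,0,-0.05,0,0,0],[-1,0,0,-0.05,0,0,0],[-1,0,0,-0.05,0,0,0],[-1,0,0,-0.03,0,0,0],[-1,0,0,0,0,0,0]]]'

```text
t: 13.7
position: [0.4262, -0.0392, 0.1562]
ee_rot: [-3.141, 0.002, 0.003]
wrist_force: [-0.5, 0.9, -1.0]
finger_gap: 0.331
grip_force: 59.7
```

step_arm --moves '[[[-1,0,0,-0.02,0,0,0],[-1,0,0,-0.015,0,0,0],[-1,0,0,-0.01,0,0,0],[-1,0,0,0,0,0,0]]]'

```text
t: 14.1
position: [0.4268, -0.0394, 0.1505]
ee_rot: [3.142, 0.0, 0.003]
wrist_force: [0.1, -0.5, -0.7]
finger_gap: 0.327
grip_force: 59.7
```

step_arm --moves '[[[-1,0,0,-0.01,0,0,0],[-1,0,0,0,0,0,0]]]'

```text
t: 14.3
position: [0.4268, -0.0394, 0.1491]
ee_rot: [3.142, 0.0, 0.003]
wrist_force: [-0.1, 0.9, -1.4]
finger_gap: 0.333
grip_force: 59.7
```

step_arm --moves '[[[-1,0,0,-0.01,0,0,0],[-1,0,0,0,0,0,0]]]'

```text
t: 14.5
position: [0.4271, -0.0394, 0.1484]
ee_rot: [3.141, -0.001, 0.003]
wrist_force: [-1.2, 0.5, 2.1]
finger_gap: 0.331
grip_force: 59.9
```

Head is on the strap at TCP z 0.1484, exactly as expected. I'll release, rise and look.

step_arm --moves '[[[1,0,0,0,0,0,0],[1,0,0,0,0,0,0],[1,0,0,0,0,0,0],[1,0,0,0,0,0,0],[1,0,0,0,0,0,0]]]'

```text
t: 15.0
position: [0.4268, -0.0394, 0.1476]
ee_rot: [3.142, 0.0, 0.003]
wrist_force: [-0.4, -0.4, -0.3]
finger_gap: 1.0
grip_force: 0.0
```

step_arm --moves '[[[1,0,0,0.1,0,0,0],[1,0,0,0.2,0,0,0],[1,0,0,0.25,0,0,0],[1,-0.2,0,0.2,0,0,0],[1,-0.25,0,0,0,0,0]]]'

```text
t: 15.5
position: [0.3611, -0.04, 0.2651]
ee_rot: [3.139, -0.008, 0.004]
wrist_force: [-0.3, 0.4, 0.0]
finger_gap: 1.002
grip_force: 0.0
```

step_arm --moves '[[[1,-0.1,0,0,0,0,0],[1,0,0,0,0,0,0],[1,0,0,0,0,0,0],[1,0,0,0,0,0,0]]]'

```text
t: 15.9
position: [0.3449, -0.0394, 0.2599]
ee_rot: [-3.141, 0.0, 0.003]
wrist_force: [1.1, -0.9, 0.4]
finger_gap: 0.999
grip_force: 0.0
```

```bash
python3 - <<'E'
from h import *
from station import bot
s=bot.get_state();print(s["t"],s["position"],s["wrist_force"])
S=bot.read_camera("scene");T=bot.read_camera("top");w=bot.read_camera("wrist")
R=((0,150,70),(6,255,255))
a=[b for b in blobs(S["img"],*R) if b[0]>30];b=[b for b in blobs(T["img"],*R) if b[0]>30];print(a,b)
k=cam(w,s);r=blobs(w["img"],*R,60)
for q in r:print(q,plane(k,q[1],.154))
for q in a:print(q[1],tri(cam(S),q[1],k,r[0][1]))
o=np.zeros((400,800,3),np.uint8)
o[:300,:400]=cv2.resize(w["img"][:,:,::-1],(400,300));o[:,400:]=cv2.resize(S["img"][110:250,180:320,::-1],(400,400),interpolation=cv2.INTER_CUBIC)
cv2.imwrite("pics/f.png",o)
E
```

```text
15.9 [ 0.34488996 -0.03940032  0.2598975 ] [ 1.13349756 -0.93827238  0.38308213]
[(78, array([ 86.6, 185.3]), [82, 181, 11, 10])] [(43, array([388.6, 162.4]), [385, 159, 8, 7]), (47, array([256.9, 236.1]), [253, 233, 8, 8])]
(1730, array([262.9,  75.9]), [241, 52, 45, 49]) [ 0.42729906 -0.03895409  0.154     ]
[ 86.6 185.3] (array([ 0.57918598, -0.19505453,  0.24596545]), np.float64(0.4370245194189735))
```

View pics/f.png

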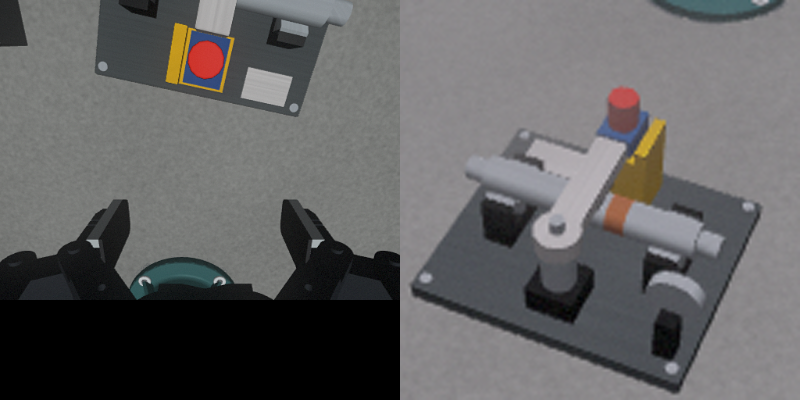

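The pin's red head sits flat on the strap end at crop (623,108). The strap is home against the lip, the shaft is undisturbed and the gripper is clear.

```bash
python3 -c "
from station import bot
print(bot.finish_job())"
```

```text
the job is handed in; nothing more can be done
None
```

The strap is closed against the catch lip, the red-headed pin is seated through its eye with its head on the strap, the shaft is still in its V-blocks, and I handed the job in at about 16 s; no verdict came back.

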